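# Butt the rail against the drill stop and clamp it through the guard window

### The arm

A 6-joint arm with a two-finger parallel gripper is mounted at the origin on the work surface. World frame = base frame: x ahead of the robot, y to its left, z up, the work surface at z = 0. Lengths are in mm, angles in rad, forces in N, time in s.
With the tool pointing down it reaches from about 300 to 1000 mm from the base axis. Payload 5.1 kg.
Tool frame: the origin (TCP) lies at the very end of the fingers, on their centre line; the grasp point (between the pads) lies 19 mm behind it; z points along the fingers, y is the line along which they close (so a half turn about z gives the same grasp; the last joint's range is limited). The gripper opens to 95 mm and grips with 3 to 60 N. Pads are 20 mm wide; open, the fingers measure 119 mm over their backs; the gripper's body (75 mm by 180 mm) begins 59 mm behind the grasp point.
Start: joints at [1.042, 0.124, 1.65, -0, 1.367, -0.083], TCP at [280.285, 586.451, 214.656] pointing down, gripper open.
Joint ranges: [-2.61, 2.61], [-1.02, 2.33], [0.03, 2.71], [-1.35, 4.49], [0.32, 2.68], [-2.91, 2.91]. Speed limits (rad/s): [2.57, 2.57, 3.14, 3.14, 3.14, 3.14].

### API

Orientations are given as a unit quaternion [x, y, z, w].
In Python, from plant import robot gives the robot as it stands. The module is installed in compiled form; this text tells all that it offers.
- The arm moves only by the tool play_rows, never from a script. Its argument "motion" is a list that holds one entry, the list of rows, each a list of 5 numbers: the opening, from -1 (shut) to 1 (fully open), then the shift along the tool's x, y, z in cm, then the turn about the tool's z in degrees. In form: [[[gripper, tx, ty, tz, twist], ...]]. A call has 1 to 8 rows; each row shifts and turns the commanded pose from where the row before left it, along the tool's axes as they then stand; what a row does not reach is not made up. A row lasts 1/10 s, in which the tool goes at most 50 mm and 8.59 degrees, less where a joint would pass 70% of its speed; a pose out of reach is approached as far as the arm can. A call with a gripper value outside its range is refused whole. The fingers move at their own pace and stop on an object; the grip force is fixed at half the most. Time passes only in rows, so rows that do not move let the fingers close. It gives the time, the measured TCP pose, the force, the opening and the grip force at its end, in the units of the state.
- robot.get_state(): the state, without advancing time (a new reading comes with each control period).
- robot.capture(name): name is "side" or "top" or "wrist"; returns a dict with "color" (480x640x3 uint8, red, green, blue), "z_map" (480x640 float32, mm along the optical axis (not along the pixel's ray), 0 where there is no reading), "mtx" (3x3 intrinsics, pixels), "k1" (the pictures are not rectified: a ray, as slopes to the right and down, at radius r is drawn at 1 + k1 r^2 times it, then the intrinsics apply), "R" (3x3) and "t" (3): a world point X has camera coordinates R X + t; the wrist camera has in their place "tool_from_camera" (4x4, takes a point from camera to tool coordinates, whose origin is the TCP and whose axes are the flange's). Camera axes: x right, y down, z forward; pixel columns grow to the right and rows downward; lengths in mm; the calibration is good to about 2 mm. A picture is of the moment at which its call begins: read the wrist's pose just before it.
- robot.finish_job(): hands the job in; it is judged then, once.
Trained networks look in a picture, given as the dict that the camera call returned (one of the last four; its "shot" number tells which), for a name from the list of things; names that differ only in an ending like _2 or _b are one class to them, and where a whole thing is asked for, a point or a joint stands for the part that bears it (a point fixed in the world has none). Each returns a list of dicts, best first, with "p" (0 to 1); they miss things now and then, are a little off and sometimes report something else, mostly with a low value. They report only what shows in the picture. A call takes as long as a camera call.
- robot.trace(picture, label): "region" (480x640 bool, what is visible of it) and "xy" ([column, row] in pixels, amid what is visible of it).
The state is a dict: "t": time; "joint_positions": joint angles; "dq": joint speeds; "joint_efforts": joint torques, N m; "ee_pos": TCP position; "eef_rot": TCP orientation; "ft_force": force on the tool from outside, world axes, zero at the start; "moment": the same for the moment, N m; "width": finger opening in mm; "grasp_force": force on a finger pad.
Only numpy, scipy, OpenCV 4.12 (cv2) and the standard library are available. Lean on these libraries where they do the work, as an engineer would, in place of code of your own. Each camera call takes 0.05 s, during which the arm holds its last target. There are 200 camera calls.

### The job

Set the wooden rail up for boring: with the fingertips push its free end until the rail butts fully against the end stop of the horizontal drill, then reach down through the hand window in the guard and press the toggle clamp's handle all the way down, so that the rail is clamped. Do not touch the guard or its window frame, do not grip or lift the rail or the handle, leave everything else on the bench where it is, and finish with the hand clear.

Things in the scene. Friction and masses are not known exactly. Their poses are not given: they have to be found in the camera images.
- machine: Horizontal dowel-boring machine fixed to the bench: blue base, aluminium work table (top 55 mm up), blue motor at its +y end. Origin on the bench, z up; +y = way the rail is pushed; -x side faces the robot. Table covers x -160..110, y -200..80 mm. The rail lies in a channel along y centred on x = 50 mm, 1.5 mm play each side, between a 22 mm high steel fence and 14 mm guides.
- stop_face (a point): Centre of the end stop's face: a dark steel plate with the drill bush, 75 mm wide, 50 mm high, standing across the channel under the guard at machine y = +70 mm. Axes as the machine's. Rigid. The rail's nose must butt against it.
- rail: Light wooden rail 40 mm wide, 300 long, 30 high, 0.17 to 0.35 kg, loose in the channel on the work table; 1 to 4 N slides it. Origin at the centre of its underside, y along its length towards the stop, z up. It starts 15 to 45 mm short of the stop.
- rail_tail (a point): Centre of the rail's free end face (40 x 30 mm), 15 mm above the table's top (70 mm above the bench); axes as the rail's. This is where to push, towards the rail's +y. It always overhangs the table's -y edge by 28 mm or more and is 128 mm or more outside the guard; nothing stands beyond it.
- rail_nose (a point): Centre of the rail's other end face, the one that meets the stop; axes as the rail's.
- guard: The guard not to be touched: box-shaped hood of grey sheet steel on four corner posts with clear plastic sides, fixed on the machine; its origin and axes are the machine's. Covers x -160..110, y -100..180 mm; top plate 3 mm thick, its top 160 mm above the bench. The rail passes under its -y side.
- window (a point): Centre of the rectangular hand window in the guard's top plate, at the plate's top (160 mm above the bench); axes as the machine's. Clear opening 95 mm along x, 76 mm along y; its steel edging is 5 mm wide and stands 3 mm above and 3 mm below the plate. The handle swings in the plane y = 0 of this frame.
- handle_press (a point): Point on the top of the clamp handle's black grip (bar 18 mm wide, 14 thick, from 48 to 122 mm off the pivot), 80.5 mm from the pivot. Its frame turns with the handle: x along it to the pivot, z out of the upper face. Raised, the grip's end stands up to 25 mm above the guard plate. Locked, the handle is level and this point is 117 mm above the bench, right under the window's centre.
- handle (a joint): Angle of the clamp handle, rad: 0 = raised 0.6 rad above level; 0.6 = level, at its rigid stop, locked. Starts at 0 to 0.2 and stays where left. 2 to 6 N straight down on the grip's middle moves it. It drives the clamp's arm, whose sprung rubber foot lands on the rail and presses with about 8 N when locked; at the start the foot hangs clear of the rail.
- hammer: Hammer lying on the bench at the robot's right of the machine, handle to the robot; a bystander. Origin at its middle underside.
- brush: Bench brush lying on the bench at the robot's right of the machine, handle to the robot; a bystander. Origin at its middle underside.
- offcut: Short wooden offcut 40 x 110 x 30 mm lying on the bench, a bystander. Origin at the centre of its underside.
- dowel_pot: White pot 70 mm across and 75 mm high with wooden dowels standing up to 102 mm in it, a bystander. Origin at the centre of its underside.
- clamp_foot: Black rubber foot of the clamp, 18 mm across, at the end of the clamp's arm, above the rail under the guard. Origin at the centre of its underside.

How it is judged:
By the outcome, as a careful person would: the job done as asked, in the order asked, and still so for the second after the job is handed in, with the robot touching nothing.
It also fails if it takes over 45 s, if anything falls off the work surface, if the arm or the gripper's body presses on something with over 40 N, if the wrist force passes 120 N, or if a joint passes its speed limit or range.

## Working session

There is one attempt and no reset: what is moved stays moved. The work goes in short steps, Python scripts to look and compute and a tool call to move; the robot and the scene stay as the last step left them, time stands still between calls to the robot, and variables do not carry over. Pictures are saved under pics/ and viewed, at most 10 in all, crops included, and the job is handed in when it is done.

Besides the shell and the picture viewer there is one more tool, called after "Request:" in YAML: its name, and indented under it one key for each argument. play_rows: Moves the arm, as the interface text tells. Its arguments: {"type":"object","properties":{"motion":{"type":"array","items":{"type":"array","items":{"type":"array","items":{"type":"number"}}}}},"required":["motion"]}

```bash
mkdir -p pics
cat > h.py <<'E'
import numpy as np, cv2
from plant import robot
def deproj(c,uv,z):
    K=c["mtx"];p=np.array([(uv[0]-K[0][2])/K[0][0],(uv[1]-K[1][2])/K[1][1]]);s=p.copy()
    for _ in range(20): s=p/(1+c["k1"]*(s@s))
    return np.array([s[0]*z,s[1]*z,z])
def world(c,uv,z):
    return np.array(c["R"]).T@(deproj(c,uv,z)-np.array(c["t"]))
def cloud(c,mask):
    K=np.array(c["mtx"]);v,u=np.nonzero(mask&(c["z_map"]>0));z=c["z_map"][v,u].astype(float)
    p=np.stack([(u-K[0,2])/K[0,0],(v-K[1,2])/K[1,1]],1);s=p.copy()
    for _ in range(20): s=p/(1+c["k1"]*(s**2).sum(1,keepdims=True))
    X=np.c_[s*z[:,None],z]
    return (X-np.array(c["t"]))@np.array(c["R"])
def save(c,n): cv2.imwrite("pics/"+n,cv2.cvtColor(c["color"],cv2.COLOR_RGB2BGR))
E
python3 - <<'E'
from h import *
np.set_printoptions(precision=1,suppress=True)
s=robot.get_state();print(s["ee_pos"],s["eef_rot"],s["ft_force"],s["t"])
for n in("top","side"):
    c=robot.capture(n);save(c,n+"1.png")
    print(n,np.array(c["R"]).T@-np.array(c["t"]))
    for l in("rail","machine","guard","handle","hammer","brush","offcut","dowel_pot","clamp_foot"):
        for r in robot.trace(c,l)[:2]:
            P=cloud(c,r["region"]);print(l,round(r["p"],2),r["xy"],len(P), P.min(0),np.median(P,0),P.max(0)) if len(P) else print(l,r["p"],r["xy"])
E
```

```text
[280.  585.9 213.4] [ 0.2  1.  -0.  -0. ] [-0.2  0.4 -0.8] 0.0
top [ 331.6 -137.5 1331.8]
rail 0.79 [283.8, 183.8] 1282 [ 569.8 -115.7   51.4] [593.9 -29.2  84.7] [622.1  54.1 111.4]
machine 0.76 [183.7, 201.7] 23757 [381.2 -55.7  -7.1] [548.  194.6 157.3] [736.1 568.3 173.9]
guard 0.84 [177.8, 198.0] 13781 [394.3  43.2  -4.1] [548.8 204.7 159.9] [684.9 401.9 169.5]
handle 0.73 [196.4, 231.7] 250 [441.6 147.3  54.2] [478.2 156.4 152.9] [520.3 188.1 173.9]
handle 0.44 [185.1, 201.9] 23661 [383.2 -57.5  -7.1] [547.8 195.3 157.4] [704.1 568.3 173.9]
hammer 0.78 [458.1, 159.3] 1311 [ 512.4 -514.6   -5. ] [ 674.9 -462.5   23.8] [ 772.9 -425.3   33.8]
hammer 0.66 [180.3, 195.4] 14228 [394.3  43.2  -4.6] [548.3 203.3 159.9] [736.1 411.7 169.6]
brush 0.96 [415.5, 160.6] 960 [ 544.3 -376.3   -2.9] [ 664.4 -351.4   18.3] [ 742.4 -330.9   28. ]
dowel_pot 0.6 [405.2, 303.4] 676 [ 280.  -345.1   -3.7] [ 311.7 -317.5   24.8] [ 343.8 -278.1  105.7]
dowel_pot 0.22 [282.8, 182.5] 1204 [ 569.8 -113.4    1.4] [593.8 -31.3  84.7] [622.1  51.4  92.7]
clamp_foot 0.53 [405.1, 303.4] 744 [ 274.4 -356.7   -3
[... 260 characters left out ...]
 170.5]
guard 0.64 [322.7, 197.0] 7098 [397.1  36.6  -3.8] [540.  100.2 156.9] [807.8 746.1 165. ]
guard 0.29 [332.4, 402.4] 1703 [ 380.  -500.3   -4.8] [ 409.7 -454.1   27.8] [ 451.9 -351.2   35.1]
hammer 0.84 [476.9, 391.4] 2562 [ 513.1 -517.8   -5.9] [ 665.  -473.3   20.7] [ 785.8 -427.9   29.9]
brush 0.8 [448.0, 354.4] 1551 [ 545.3 -378.6   -4.4] [ 663.1 -360.1   16. ] [ 759.1 -306.6   23.4]
offcut 0.82 [331.8, 404.7] 1610 [ 380.2 -500.3   -3.3] [ 410.5 -455.    28. ] [ 448.9 -384.8   35.1]
dowel_pot 0.74 [265.3, 354.4] 1770 [ 279.4 -350.8   -2.7] [ 311.7 -334.9   53.2] [ 347.5 -175.4  103.1]
clamp_foot 0.67 [318.5, 219.2] 12996 [385.3 -61.8  -6.3] [520.6  63.6 111.1] [714.9 541.9 170.5]
```

```bash
python3 - <<'E'
import cv2
a=cv2.imread("pics/top1.png")[90:330,60:340]; b=cv2.imread("pics/side1.png")[120:320,200:460]
cv2.imwrite("pics/a.png",cv2.resize(a,None,fx=2.5,fy=2.5,interpolation=2)); cv2.imwrite("pics/b.png",cv2.resize(b,None,fx=3,fy=3,interpolation=2))
E
python3 - <<'E'
from h import *
np.set_printoptions(precision=3,suppress=True)
print(robot.get_state()["eef_rot"])
for n in("top","side"):
    c=robot.capture(n);P=cloud(c,np.ones((480,640),bool))
    # plate top
    m=(abs(P[:,2]-160)<3)&(P[:,0]>380)&(P[:,0]<720)&(P[:,1]<420);Q=P[m][:,:2].astype(np.float32)
    print(n,"plate",cv2.minAreaRect(Q),np.median(P[m][:,2]), Q[Q[:,0].argmin()],Q[Q[:,0].argmax()],Q[Q[:,1].argmin()],Q[Q[:,1].argmax()])
    r=robot.trace(c,"rail")[0];R=cloud(c,r["region"]);R=R[abs(R[:,2]-85)<5]
    print("rail",cv2.minAreaRect(R[:,:2].astype(np.float32)),np.median(R[:,2]))
E
```

```text
[0.221 0.975 0.    0.   ]
top plate ((554.5663452148438, -205.42132568359375), (298.6205139160156, 1109.9989013671875), 2.0672667026519775) 159.98358372533883 [395.384  65.364] [ 719.533 -636.456] [ 718.921 -754.85 ] [422.415 345.169]
rail ((596.3329467773438, -31.07074737548828), (167.94110107421875, 41.16498565673828), 85.03700256347656) 85.06939736575566
side plate ((555.0699462890625, -206.70062255859375), (297.6018371582031, 1114.526611328125), 1.6747039556503296) 158.6781359190693 [398.345  62.137] [ 719.961 -754.842] [ 719.897 -759.383] [423.842 346.964]
rail ((599.7078857421875, -19.072616577148438), (205.10406494140625, 42.19603729248047), 85.39551544189453) 83.29233074896487
```

View pics/a.png

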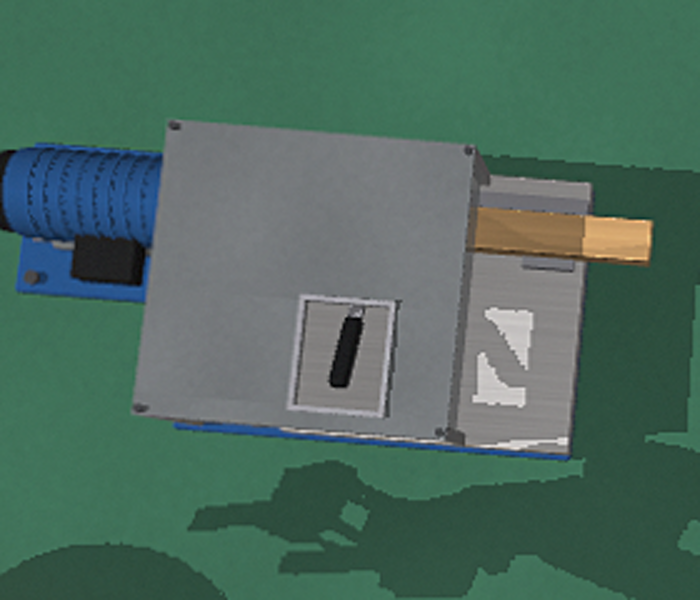

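View pics/b.png

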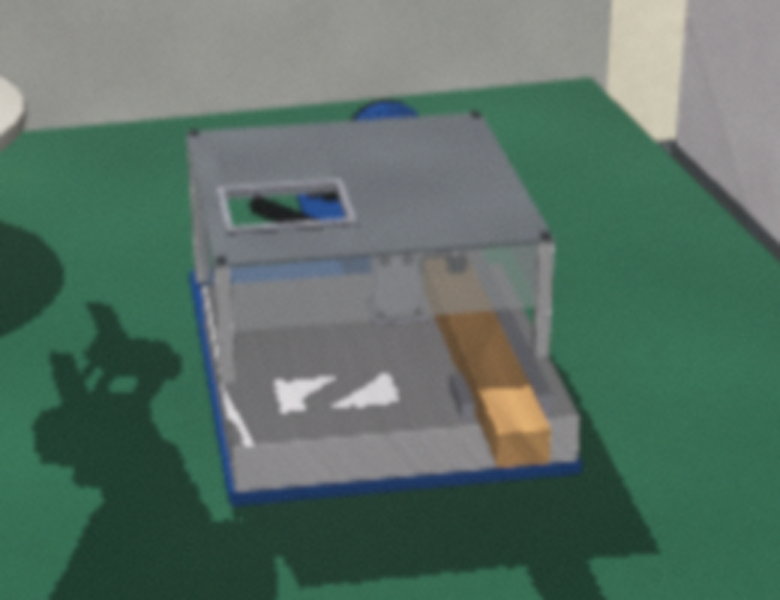

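The top view (2.5x crop) shows the window at about (345,356), the black handle inside it, and the rail's tail at (650,243). The side view confirms the layout, with the handle's pivot on the far (+x) side. Next I'll fit the machine frame.

```bash
cat > fit.py <<'E'
from h import *
from scipy import ndimage
np.set_printoptions(precision=3,suppress=True)
def hom(c):
    pass
c=robot.capture("top")
Z=c["z_map"];P=np.full((480,640,3),np.nan);P[Z>0]=cloud(c,np.ones_like(Z,bool))
box=(P[...,0]>380)&(P[...,0]<720)&(P[...,1]>0)&(P[...,1]<430)
pl=box&(abs(P[...,2]-160)<6)
lab,n=ndimage.label(pl);pl=lab==1+np.argmax(ndimage.sum(pl,lab,range(1,n+1)))
(cx,cy),wh,a=cv2.minAreaRect(P[pl][:,:2].astype(np.float32));print("plate",cx,cy,wh,a)
hole=ndimage.binary_fill_holes(pl)&~pl
hole=ndimage.binary_opening(hole)
v,u=np.nonzero(hole);W=[]
# intersect rays with plate level
for vv,uu in zip(v,u):
    d0=world(c,(uu,vv),1.);o=np.array(c["R"]).T@-np.array(c["t"]);d=d0-o;W.append(o+d*(163-o[2])/d[2])
W=np.array(W);print("window",cv2.minAreaRect(W[:,:2].astype(np.float32)),len(W))
r=robot.trace(c,"rail")[0];m=r["region"]&(abs(P[...,2]-85)<5);R=P[m]
x,y=R[:,0],R[:,1];k=np.polyfit(y,x,1);print("rail slope",k,"ymin",np.percentile(y,[0.2,1,2]))
h=robot.trace(c,"handle")[0];H=P[h["region"]&(P[...,2]>100)];ps=H[H[:,2].argsort()]
print("handle",len(H));print(ps[::max(1,len(ps)//15)])
E
python3 fit.py
```

```text
plate 540.97314453125 194.79193115234375 (283.1830749511719, 271.11004638671875) 85.20542907714844
window ((469.4873962402344, 157.92779541015625), (75.8685302734375, 95.5964584350586), 85.18795776367188) 1369
rail slope [  0.077 598.518] ymin [-115.614 -113.247 -110.946]
handle 221
[[513.172 149.887 124.173]
 [511.808 159.192 133.18 ]
 [506.556 151.193 137.382]
 [496.781 150.037 141.224]
 [505.67  152.004 143.415]
 [496.081 157.877 146.223]
 [491.205 157.215 148.413]
 [481.766 156.381 150.815]
 [474.673 153.414 153.011]
 [481.147 161.898 155.654]
 [478.631 156.856 157.658]
 [471.526 151.543 160.355]
 [462.277 150.791 162.457]
 [452.992 154.273 165.367]
 [457.321 162.908 166.733]
 [448.087 161.909 169.659]]
```

Request:
play_rows:
  motion:
    - [[-1,0,0,-0.4,8.5],[-1,0,0,-0.4,8.5],[-1,0,0,-0.4,8.5],[-1,0,0,-0.4,8.5],[-1,0,0,-0.4,8.5],[-1,0,0,-0.4,8.5],[-1,0,0,-0.4,8.5],[-1,0,0,-0.4,8.5]]

```text
t: 2.15
ee_pos: [280.3, 586.4, 246.8]
eef_rot: [0.731, 0.683, -0.0, 0.0]
ft_force: [0.9, 0.5, 0.8]
width: 36.7
grasp_force: 0.0
```

Request:
play_rows:
  motion:
    - [[-1,0,0,0,1.2],[-1,-4.4,2.3,0,0],[-1,-4.4,2.3,0,0],[-1,-4.4,2.3,0,0],[-1,-4.4,2.3,0,0],[-1,-4.4,2.3,0,0],[-1,-4.4,2.3,0,0],[-1,-4.4,2.3,0,0]]

```text
t: 2.95
ee_pos: [415.5, 264.4, 246.7]
eef_rot: [0.735, 0.678, 0.0, 0.0]
ft_force: [1.1, 0.6, -0.1]
width: 0.4
grasp_force: 0.0
```

Request:
play_rows:
  motion:
    - [[-1,-4.4,2.3,0,0],[-1,-4.4,2.3,0,0],[-1,-4.4,2.3,0,0],[-1,-4.4,2.3,0,0],[-1,-4.4,2.3,0,0],[-1,-4.4,2.3,0,0],[-1,-4.4,2.3,0,0],[-1,-4.4,2.3,0,0]]

```text
t: 3.75
ee_pos: [569.9, -101.9, 246.6]
eef_rot: [0.735, 0.678, 0.0, 0.0]
ft_force: [0.4, 0.9, -0.2]
width: 0.4
grasp_force: 0.0
```

Request:
play_rows:
  motion:
    - [[-1,-4.7,2.1,0,0],[-1,0,0,4,0],[-1,0,0,4,0],[-1,0,0,4,0],[-1,0,0,4,0],[-1,0,0,2,0],[-1,0,0,0,0]]

```text
t: 4.45
ee_pos: [582.8, -145.9, 62.0]
eef_rot: [0.735, 0.678, -0.002, -0.004]
ft_force: [0.1, -0.2, 0.6]
width: 0.3
grasp_force: 0.0
```

Run:
```python
from h import *
c=robot.capture("side");save(c,"s2.png");a=c["color"][150:330,260:460,::-1]
cv2.imwrite("pics/s2c.png",cv2.resize(a,None,fx=3,fy=3,interpolation=2))
```

```text
(no output)
```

View pics/s2c.png

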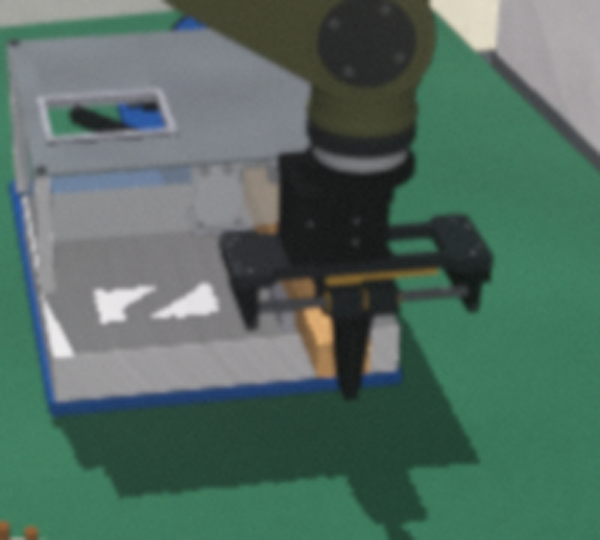

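The fingertips hang just beyond the tail at about (348,385) in the crop, and nothing is in the way. I'll push slowly.

Request:
play_rows:
  motion:
    - [[-1,0.5,0.4,0,0],[-1,0.5,0,0,0],[-1,0.5,0,0,0],[-1,0.4,0,0,0],[-1,0.4,0,0,0],[-1,0.4,0,0,0],[-1,0.4,0,0,0],[-1,0.4,0,0,0]]

```text
t: 5.3
ee_pos: [593.1, -112.4, 66.9]
eef_rot: [0.736, 0.677, -0.0, 0.0]
ft_force: [-0.7, -2.8, 0.6]
width: 0.7
grasp_force: 1.1
```

Request:
play_rows:
  motion:
    - [[-1,0.4,0,0,0],[-1,0.4,0,0,0],[-1,0.4,0,0,0]]

```text
t: 5.6
ee_pos: [593.9, -100.2, 66.6]
eef_rot: [0.736, 0.677, -0.0, -0.0]
ft_force: [0.2, -1.6, 0.8]
width: 0.2
grasp_force: 1.1
```

Request:
play_rows:
  motion:
    - [[-1,0.3,0,0,0],[-1,0.3,0,0,0]]

```text
t: 5.8
ee_pos: [594.5, -94.3, 66.6]
eef_rot: [0.736, 0.677, -0.0, -0.0]
ft_force: [0.1, -2.8, 0.8]
width: 0.1
grasp_force: 1.1
```

Request:
play_rows:
  motion:
    - [[-1,0.2,0,0,0],[-1,0.1,0,0,0]]

```text
t: 6.0
ee_pos: [594.5, -93.2, 66.7]
eef_rot: [0.735, 0.678, -0.002, 0.001]
ft_force: [-2.2, -10.8, 0.4]
width: 0.6
grasp_force: 5.3
```

Request:
play_rows:
  motion:
    - [[-1,0.1,0,0,0],[-1,0.1,0,0,0]]

```text
t: 6.2
ee_pos: [594.5, -93.2, 66.7]
eef_rot: [0.735, 0.678, -0.003, 0.003]
ft_force: [-1.7, -16.5, 0.3]
width: 0.7
grasp_force: 8.2
```

Request:
play_rows:
  motion:
    - [[-1,-0.5,0,0,0],[-1,-2,0,0,0],[-1,-2.5,0,0,0],[-1,0,0,-4.5,0],[-1,0,0,-4.5,0],[-1,0,0,-4.5,0],[-1,0,0,-4.5,0],[-1,0,0,0,0]]

```text
t: 7.0
ee_pos: [594.2, -139.6, 255.4]
eef_rot: [0.736, 0.677, 0.004, 0.005]
ft_force: [0.0, 0.1, 0.9]
width: 0.2
grasp_force: 0.0
```

```bash
cat fit.py | sed 's/^h=.*/import sys/;/^print("handle"/d' > fit2.py; python3 fit2.py; python3 -c "
from plant import robot
print(robot.get_state()['ee_pos'])"
```

```text
plate 541.0698852539062 194.5244598388672 (282.5618591308594, 271.4465637207031) 85.23493194580078
window ((469.13916015625, 157.2523956298828), (75.54320526123047, 95.75477600097656), 85.18663787841797) 1377
rail slope [ -0.115 605.307] ymin [14.467 15.362 16.871]
[ 591.29719231 -138.89702667  247.89939158]
```

Request:
play_rows:
  motion:
    - [[-1,4.1,-2.1,0,0],[-1,4.1,-2.1,0,0],[-1,4.1,-2.1,0,0],[-1,4.1,-2.1,0,0],[-1,4.1,-2.1,0,0],[-1,4.1,-2.1,0,0],[-1,4.0,-2.1,0,0],[-1,0,0,0,0]]

```text
t: 7.9
ee_pos: [464.5, 161.7, 243.7]
eef_rot: [0.734, 0.68, -0.002, -0.002]
ft_force: [0.5, -0.8, -0.2]
width: 0.4
grasp_force: 0.0
```

Run:
```python
from h import *
np.set_printoptions(precision=1,suppress=True)
for i in range(4): s=robot.get_state();c=robot.capture("wrist")
print(s["ee_pos"],s["eef_rot"]);save(c,"w1.png")
s=robot.get_state();c=robot.capture("side");save(c,"s3.png")
T=np.array(c.get("tool_from_camera",[]));
cv2.imwrite("pics/s3c.png",cv2.resize(c["color"][100:300,200:460,::-1],None,fx=3,fy=3,interpolation=2))
c=robot.capture("top")
for r in robot.trace(c,"rail")[:1]:
    P=cloud(c,r["region"]);P=P[abs(P[:,2]-85)<5];print("rail",r["p"],len(P),np.percentile(P[:,1],[.2,1,2]),np.polyfit(P[:,1],P[:,0],1))
```

```text
[467.1 157.6 244.6] [ 0.7  0.7 -0.  -0. ]
```

View pics/w1.png

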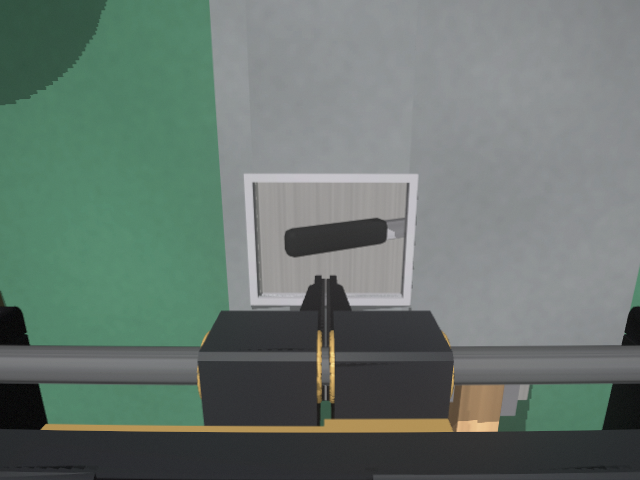

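View pics/s3c.png

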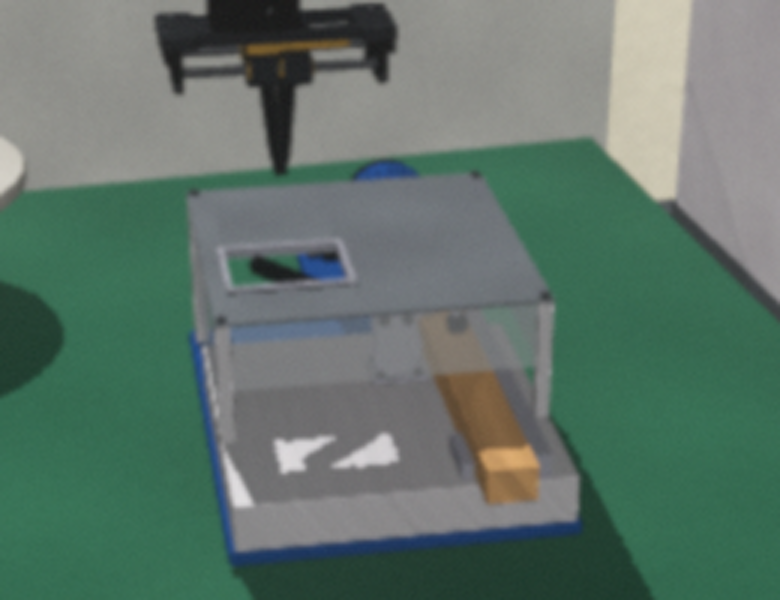

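The wrist view shows the window's inner edge at columns 255–410 and rows 182–298, with the handle inside. In the side view the rail now overhangs less. I'll check the window offset in the tool frame and the rail's tail position.

Run:
```python
from h import *
np.set_printoptions(precision=1,suppress=True)
s=robot.get_state();c=robot.capture("wrist");T=np.array(c["tool_from_camera"])
print(s["ee_pos"],T)
for uv in [(248,176),(414,176),(411,304),(251,304),(290,240),(382,232)]:
    z=float(np.median([q for q in c["z_map"][uv[1]-2:uv[1]+3,uv[0]-2:uv[0]+3].ravel() if q>0]));print(uv,z,(T@np.r_[deproj(c,uv,z),1])[:3])
c=robot.capture("side")
r=robot.trace(c,"rail")[0];P=cloud(c,r["region"]);P=P[abs(P[:,2]-84)<4];print(r["p"],len(P),np.percentile(P[:,1],[.2,1,2,5]),np.polyfit(P[:,1],P[:,0],1))
```

```text
[468.2 156.7 246. ] [[   0.    -1.    -0.3   76. ]
 [   1.     0.    -0.     0. ]
 [   0.    -0.3    1.  -170.1]
 [   0.     0.     0.     1. ]]
(248, 176) 252.42018127441406 [ 42.3 -46.7  82.8]
(414, 176) 252.8363800048828 [42.5 53.8 83.3]
(411, 304) 279.19635009765625 [-43.4  57.5  86.2]
(251, 304) 278.7913818359375 [-43.4 -49.5  85.8]
(290, 240) 256.45208740234375 [  4.  -21.6  76.1]
(382, 232) 286.3769226074219 [  1.   38.9 106.3]
0.97 576 [-86.3 -83.8 -82.2 -78.8] [  0.1 600.4]
```

Request:
play_rows:
  motion:
    - [[-1,0.1,0.3,2,0],[-1,0,0,3,0],[-1,0,0,1.5,0],[-1,0,0,0.8,0],[-1,0,0,0.8,0],[-1,0,0,0.8,0],[-1,0,0,0.6,0],[-1,0,0,0.6,0]]

```text
t: 9.2
ee_pos: [471.6, 158.8, 146.3]
eef_rot: [0.736, 0.677, 0.001, 0.0]
ft_force: [-1.5, 0.0, 2.3]
width: 0.2
grasp_force: 1.1
```

Request:
play_rows:
  motion:
    - [[-1,0,0,0.5,0],[-1,0,0,0.5,0],[-1,0,0,0.5,0]]

```text
t: 9.5
ee_pos: [471.0, 158.6, 130.5]
eef_rot: [0.736, 0.677, 0.0, -0.0]
ft_force: [-2.0, -0.7, 2.9]
width: 0.2
grasp_force: 1.1
```

Request:
play_rows:
  motion:
    - [[-1,0,0,0.4,0],[-1,0,0,0.4,0],[-1,0,0,0.3,0]]

```text
t: 9.8
ee_pos: [470.6, 158.6, 119.3]
eef_rot: [0.736, 0.677, -0.0, -0.0]
ft_force: [-2.7, 0.3, 4.0]
width: 0.5
grasp_force: 1.8
```

Request:
play_rows:
  motion:
    - [[-1,0,0,0.2,0],[-1,0,0,0.1,0]]

```text
t: 10.0
ee_pos: [470.7, 158.6, 117.1]
eef_rot: [0.736, 0.677, -0.0, -0.0]
ft_force: [-6.0, -0.6, 10.1]
width: 0.4
grasp_force: 5.3
```

Request:
play_rows:
  motion:
    - [[-1,0,0,0.1,0],[-1,0,0,0,0]]

```text
t: 10.2
ee_pos: [470.7, 158.6, 117.1]
eef_rot: [0.736, 0.677, -0.001, -0.0]
ft_force: [-7.3, 0.2, 10.6]
width: 0.5
grasp_force: 5.5
```

Request:
play_rows:
  motion:
    - [[-1,0,0,0.2,0],[-1,0,0,0,0]]

```text
t: 10.4
ee_pos: [470.8, 158.7, 116.9]
eef_rot: [0.736, 0.677, -0.001, -0.0]
ft_force: [-12.5, -0.7, 18.8]
width: 0.3
grasp_force: 10.1
```

The handle is on its rigid stop: the force rises with no further motion, at z = 117. I'll withdraw straight up.

Request:
play_rows:
  motion:
    - [[-1,0,0,-0.4,0],[-1,0,0,-1,0],[-1,0,0,-2.5,0],[-1,0,0,-3,0],[-1,0,0,-4,0],[-1,0,0,-4,0],[-1,0,0,-3,0],[-1,0,0,0,0]]

```text
t: 11.2
ee_pos: [473.5, 158.9, 298.8]
eef_rot: [0.736, 0.677, 0.005, 0.003]
ft_force: [0.3, -0.4, 1.1]
width: 0.4
grasp_force: 0.0
```

Run:
```python
from h import *
np.set_printoptions(precision=1,suppress=True)
for i in range(4): c=robot.capture("wrist")
s=robot.get_state();print(s["ee_pos"],s["ft_force"]);save(c,"w2.png");T=np.array(c["tool_from_camera"])
h=robot.trace(c,"handle")[0];m=h["region"]&(c["z_map"]>0);print(h["p"],h["xy"],m.sum())
v,u=np.nonzero(m);Q=np.array([(T@np.r_[deproj(c,(a,b),float(c["z_map"][b,a])),1])[:3] for a,b in zip(u,v)])
print(Q[Q[:,1].argsort()][::max(1,len(Q)//12)], "height", s["ee_pos"][2])
c=robot.capture("side");r=robot.trace(c,"rail")[0];P=cloud(c,r["region"]);P=P[abs(P[:,2]-84)<4];print(np.percentile(P[:,1],[.2,1,2,5]))
```

```text
[470.4 158.3 290.9] [ 0.7 -0.2 -0.4]
0.66 [325.6, 212.8] 2308
[[-14.  -49.  237. ]
 [  6.4 -33.9 175.9]
 [ -3.7 -26.4 175.1]
 [  8.3 -19.1 183.7]
 [ -0.8 -12.  173.8]
 [  7.8  -4.4 177.6]
 [  3.6   3.2 173.2]
 [ -4.3   9.9 173.8]
 [  5.   17.5 174.9]
 [ -2.9  24.4 175.7]
 [ -4.4  33.1 178.4]
 [ -1.   43.3 178.9]
 [ -5.5  53.  179.3]] height 290.87020752819944
[-85.3 -83.6 -82.4 -79.6]
```

View pics/w2.png

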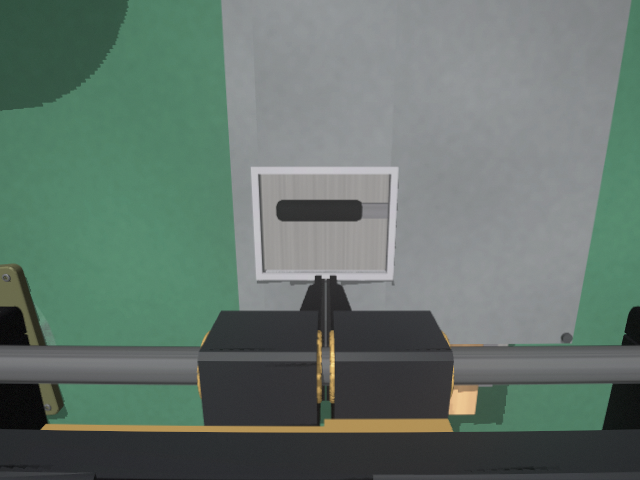

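The handle lies level in the window, from about (277,210) to (362,210), at a height of 117. The rail's tail hasn't moved and the hand is clear, so I'm handing in.

```bash
python3 -c "
from plant import robot
print(robot.finish_job())"
```

```text
the job is handed in; nothing more can be done
None
```

The job is handed in: the rail is butted against the end stop and the clamp handle is pressed level onto its stop (117 mm), both confirmed by rising force with no further motion; the hand finished well above the guard, no unintended contact showed, and no verdict was returned.

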